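# Hold the stage's ring mark under the needle and squeeze the cam lever shut

## Robot

A 6-joint arm with a two-finger parallel gripper is mounted at the origin on a cart in front of the work surface, level with it; the furniture and walls round the work are solid. World frame = base frame: x ahead of the robot, y to its left, z up, the work surface at z = 0. Lengths are in mm, angles in rad, forces in N, time in s.
With the tool pointing down it reaches from about 275 to 1000 mm from the base axis. Payload 8.4 kg.
Tool frame: the origin (TCP) lies between the finger pads; the fingertips stand r.nose_length ahead of it and the grasp point (between the pads) lies 8 mm behind it (r.nose_length is the distance from the TCP to the fingertips, in mm); y points along the fingers, x is the direction in which the jaws open and shut, and the axes are right-handed (so a half turn about y gives the same grasp; the last joint's range is limited). The gripper opens to 85 mm and grips with 20 to 120 N. Pads are 22 mm wide; open, the fingers measure 114 mm over their backs; the gripper's body (76 mm by 85 mm) begins 54 mm behind the grasp point. The pads swing forward as they close: fully open they stand 13 mm farther back than shut.
Start: joints at [-1.167, 0.353, 1.633, -0, 1.155, -0.002], TCP at [246.72, -574.245, 242.281] pointing down, gripper open.
Joint ranges: [-2.63, 2.63], [-0.92, 2.1], [0.06, 2.66], [-1.3, 4.44], [0, 2.69], [-3.02, 3.02]. Speed limits (rad/s): [2.22, 2.22, 2.79, 3.14, 3.14, 3.14].

## Interface

Orientations are given as [roll, pitch, yaw] about the fixed x, y, z axes, in that order (R = Rz(yaw) Ry(pitch) Rx(roll)).
In Python, from rig import r, cams, order gives the robot as it stands. The module is installed in compiled form; this text tells all that it offers.
- The arm moves only by the shell command python3 -m crank 'ROWS' [FORCE]. ROWS is JSON, a list of rows, each a list of 7 numbers: the turn, a rotation vector about the tool's x, y, z in degrees, then the shift along the tool's x, y, z in cm, then the opening, from -1 (shut) to 1 (fully open). A call has exactly 10 rows; each row shifts and turns the pose as measured when the row begins, along the tool's axes as they then stand; what a row does not reach is not made up. A row lasts 1/12 s, in which the tool goes at most 41.7 mm and 7.16 degrees, less where a joint would pass 70% of its speed; a pose out of reach is approached as far as the arm can. A call with a gripper value outside its range is refused whole. The fingers move at their own pace and stop on an object; FORCE is the grip in N (left out, the last holds). Time passes only in rows, so rows that do not move let the fingers close, or fill a call up. It gives the time, the measured TCP pose, the force and the opening at its end, in the units of the state.
- r.sense(): the state, without advancing time (a new reading comes with each control period).
- cams.grab_frame(name): name is "scene" or "side" or "wrist"; returns the picture (420x560x3 uint8, blue, green, red); there is no depth.
- cams.camera_info(name): a dict with "intrinsics" (3x3 intrinsics, pixels), "view" (4x4, takes a point from world to camera coordinates); the wrist camera has in their place "hand_eye" (4x4, takes a point from camera to tool coordinates, whose origin is the TCP and whose axes are the tool frame's). Camera axes: x right, y up, looking along -z (the intrinsics and any distortion apply to the point x, -y, -z); pixel columns grow to the right and rows downward; lengths in mm; the calibration is good to about 2 mm. A picture is of the moment at which its call begins: read the wrist's pose just before it. camera_info takes no time and is no camera call.
- order.sign_off(): hands the job in, once; it reports no verdict.
The state is a dict: "clock": time; "qpos": joint angles; "qvel": joint speeds; "joint_efforts": joint torques, N m; "eef_pos": TCP position; "tcp_rot": TCP orientation; "contact_force": force on the tool from outside, world axes, zero at the start; "wrist_torque": the same for the moment, N m; "opening": opening from 0.0 (shut) to 1.0 (fully open).
Only numpy, scipy, OpenCV 4.12 (cv2) and the standard library are available. Lean on these libraries where they do the work, as an engineer would, in place of code of your own. Each camera call takes 0.05 s, during which the arm holds its last target.

## Task

On the small slide stage, push the carriage along its rails by the outside of its thumb plate until the little ring on the white plate is right under the needle tip, with the cam lever still open. Hold it there while you squeeze the cam lever fully shut toward the thumb plate, keeping the ring under the needle. Carriage and lever are both sprung and come back when let go, so finish still gripping thumb plate and lever, with the lever fully shut and the needle inside the ring; leave the other things on the bench undisturbed.

Things in the scene. Friction and masses are not known exactly. Their poses are not given: they have to be found in the camera images.
- stage_base: Slide stage fixed to the bench: aluminium base plate 160 x 280 x 12 mm with two steel rails along its y between two dark end blocks (tops 44 mm above the bench). Origin on the bench; +y is along the rails, the way the carriage must be pushed; +x points away from the robot (yaw within 0.3 rad); the plate spans x -60 to +100 mm, y -140 to +140 mm. Position and yaw vary.
- carriage (a joint): Travel of the aluminium carriage along the stage's +y, m: 0 at rest against its end stop, 0.085 at most. A spring drives it back to 0 with 2.4 N at 0 to 4.1 N at 0.085. At 0 the carriage's middle (and the ring mark) is at y = -45 mm of stage_base. A tongue, 64 mm wide in y, top 42 mm above the bench, reaches from the carriage toward the robot as far as x = -112 mm of stage_base; it bears the thumb plate and the cam lever.
- thumb_plate: Upright steel plate fixed on the carriage's tongue, 36 mm (x) x 10 mm (y) x 45 mm high. Origin at the centre of its foot, 42 mm above the bench, so its top is 87 mm above the bench; axes as stage_base. Its outer face (5 mm to -y of the origin) is where to push toward +y. In stage_base it is at x = -88 mm, y = -62 mm with the carriage at 0.
- cam_lever (a joint): Angle of the cam lever, rad: 0 open (rest), 0.45 fully shut against its stop. It turns about an upright pivot on the tongue, 43 mm to +x and 29 mm to +y of thumb_plate's origin; its arm reaches 45 mm from there toward the robot to the finger roller and swings toward the thumb plate. A spring opens it: about 2 N at the roller when open, 5 N when shut.
- finger_roller: Upright black cylinder at the end of the cam lever, 12 mm diameter, from 54 mm to 87 mm above the bench. Origin on its axis at its foot. From thumb_plate's origin it lies at (+2.5, +48.6) mm when open and (-2, +29) mm when shut (x, y along stage_base). So thumb plate's outer face to roller's outer side measures 60 mm with the lever open and 40 mm with it shut; both are gripped from above with the fingers closing along the rails.
- ring_mark (a point): Centre of the black ring (inner diameter 10 mm, with four lines leading to it) on the carriage's white plate, on its top 46 mm above the bench; at x = +40 mm of stage_base.
- needle_tip (a point): Point of the upright needle of the fixed needle stand, 52 mm above the bench and 6 mm above the white plate, at x = +40 mm of stage_base; its place along the rails varies, 25 to 65 mm of carriage travel from the start. The stand reaches 137 mm above the bench and stays behind x = +30 mm of stage_base.
- petri_dish: Covered clear dish, 62 mm diameter, 16 mm high, loose on the bench left of the stage. Bystander; origin under its centre.
- forceps: Steel forceps 129 mm long, 9 mm high, lying left of the stage. Bystander; origin under its centre.
- syringe: Slim syringe 140 mm long, 15 mm high, lying right of the stage. Bystander; origin under its centre.
- hex_key: Black hex key 26 x 64 x 10 mm lying on the base plate's rear right corner. Bystander; origin under its centre.
- scalpel: Scalpel handle 125 mm long, 8 mm high, lying right of the stage. Bystander; origin under its centre.
- vial_a: Small capped vial, 26 mm diameter, 55 mm high, standing at the right. Bystander; origin under its centre.
- vial_b: Another vial like vial_a beside it. Bystander; origin under its centre.

How it is judged:
By the outcome, as a careful person would: the job done as asked, in the order asked, and still so for the second after the job is handed in, while the arm keeps its last pose, push and grip.
It also fails if it takes over 40 s, if anything falls off the work surface, if the arm or the gripper's body presses on something with over 40 N, if the wrist force passes 120 N, or if a joint passes its speed limit or range.

## Working session

There is one attempt and no reset: what is moved stays moved. The work goes in short steps, Python scripts to look and compute and a shell command to move; the robot and the scene stay as the last step left them, time stands still between calls to the robot, and variables do not carry over. Pictures are saved under pics/ and viewed, and the job is handed in when it is done.

```bash
mkdir -p pics; python3 - <<'E'
from rig import r,cams,order
import cv2,numpy as np
np.set_printoptions(precision=4,suppress=True)
s=r.sense();print(s,r.nose_length)
for n in("scene","side","wrist"):
    cv2.imwrite(f"pics/{n}0.png",cams.grab_frame(n)); print(n,cams.camera_info(n))
print(r.sense()['clock'])
E
```

```text
{'clock': 0.0, 'qpos': array([-1.1674,  0.3537,  1.6342,  0.    ,  1.1552, -0.0024]), 'qvel': array([-0.001 , -0.0004, -0.0013, -0.0012,  0.0003,  0.0002]), 'joint_efforts': array([ -0.0014, -60.5244, -34.207 ,  -0.0001,   0.0094,  -0.    ]), 'eef_pos': array([ 246.5428, -573.8091,  241.5471]), 'tcp_rot': array([-1.5708,  0.0014, -1.165 ]), 'contact_force': array([0.2496, 0.1746, 0.3638]), 'wrist_torque': array([ 0.0142,  0.0372, -0.0111]), 'opening': 1.0014284523890205} 11.0
scene {'intrinsics': array([[387.1661,   0.    , 278.35  ],
       [  0.    , 387.1661, 210.9027],
       [  0.    ,   0.    ,   1.    ]]), 'view': array([[  -0.7474,   -0.6643,    0.0054,  425.743 ],
       [   0.4023,   -0.4461,    0.7995, -273.8066],
       [  -0.5287,    0.5997,    0.6007, -583.3152],
       [   0.    ,    0.    ,    0.    ,    1.    ]])}
side {'intrinsics': array([[503.5608,   0.    , 278.1   ],
       [  0.    , 503.5608, 213.5565],
       [  0.    ,   0.    ,   1.    ]]), 'view': array([[    0.8722,    -0.4891,     0.0088,  -508.4345],
       [    0.2049,     0.3815,     0.9014,  -158.7684],
       [   -0.4442,    -0.7844,     0.4329, -1023.5094],
       [    0.    ,     0.    ,     0.    ,     1.    ]])}
wrist {'intrinsics': array([[358.2762,   0.    , 275.3644],
       [  0.    , 358.2762, 209.3999],
       [  0.    ,   0.    ,   1.    ]]), 'hand_eye': array([[   1.    ,    0.0007,    0.0007,   -0.4212],
       [   0.0004,    0.326 ,   -0.9454, -131.8576],
       [  -0.0009,    0.9454,    0.326 ,   84.6494],
       [   0.    ,    0.    ,    0.    ,    1.    ]])}
0.15
```

View pics/scene0.png

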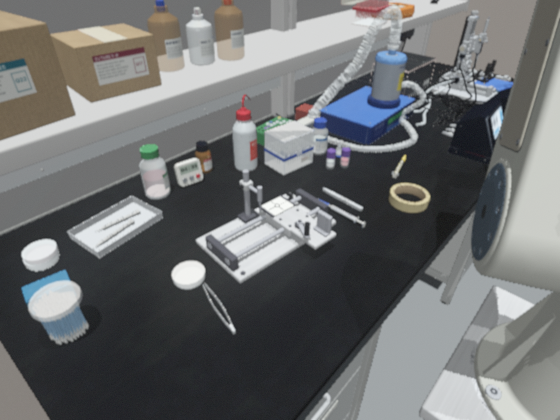

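View pics/side0.png

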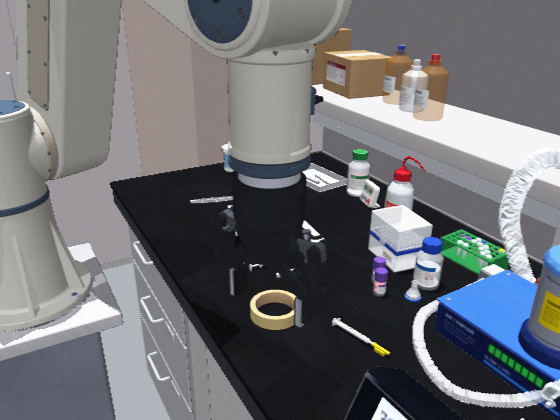

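View pics/wrist0.png

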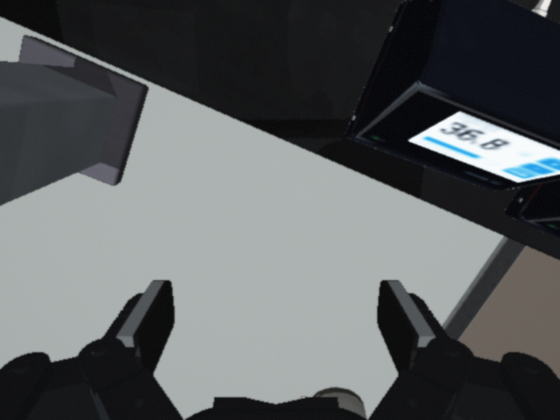

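```bash
cat > h.py <<'E'
import numpy as np,cv2
from rig import r,cams,order
np.set_printoptions(precision=2,suppress=True)
from scipy.spatial.transform import Rotation as Ro
def ray(name,u,v,s=None):
    c=cams.camera_info(name);K=c['intrinsics']
    d=np.linalg.inv(K)@[u,v,1];d=np.array([d[0],-d[1],-d[2]])
    if name=='wrist':
        E=c['hand_eye'];T=np.eye(4);T[:3,:3]=Ro.from_euler('xyz',s['tcp_rot']).as_matrix();T[:3,3]=s['eef_pos'];M=T@E
    else: M=np.linalg.inv(c['view'])
    return M[:3,3],M[:3,:3]@d
def onz(name,u,v,z,s=None):
    o,d=ray(name,u,v,s);return o+d*(z-o[2])/d[2]
def proj(name,p,s=None):
    c=cams.camera_info(name);K=c['intrinsics']
    if name=='wrist':
        E=c['hand_eye'];T=np.eye(4);T[:3,:3]=Ro.from_euler('xyz',s['tcp_rot']).as_matrix();T[:3,3]=s['eef_pos'];V=np.linalg.inv(T@E)
    else: V=c['view']
    q=V[:3,:3]@np.array(p)+V[:3,3];k=K@[q[0],-q[1],-q[2]];return k[:2]/k[2]
E
python3 - <<'E'
from h import *
im=cv2.imread('pics/scene0.png')
cv2.imwrite('pics/crop0.png',cv2.resize(im[165:285,190:350],None,fx=5,fy=5,interpolation=cv2.INTER_CUBIC))
E
```

```text
(no output)
```

View pics/crop0.png

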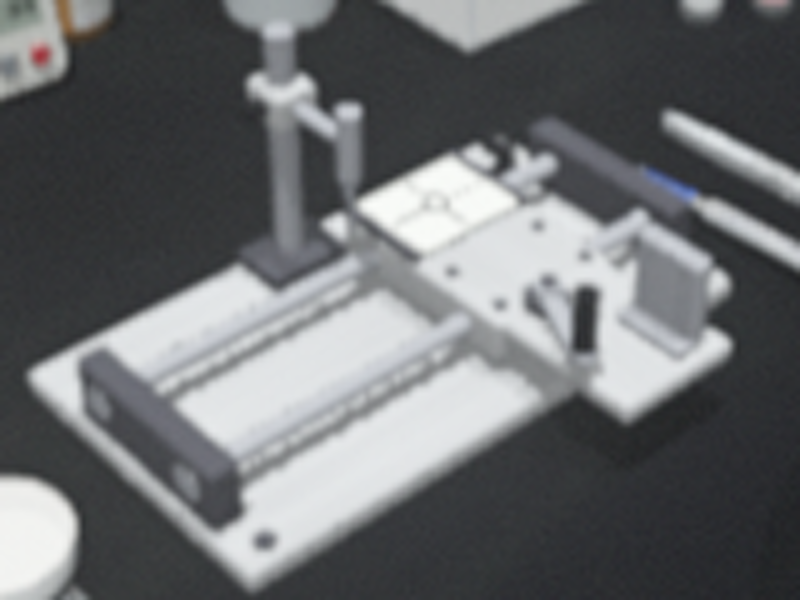

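```bash
python3 - <<'E'
from h import *
def c(x,y): return (x+.5)/5+190-.5,(y+.5)/5+165-.5
P={}
for n,x,y,z in[('A(100,140)',32,375,12),('B(-60,140)',255,585,12),('ring',435,203,46),('plateTL(-x side)',418,258,46),('tongue corner',628,415,42),('tongue corner2',730,345,42),('needle',353,206,52),('roller top',588,290,87),('pl top',640,225,87),('pl top',712,262,87),('block corner',85,352,44),('block c2',240,470,44)]:
    p=onz('scene',*c(x,y),z);P[n]=p;print(n,p)
d=P['A(100,140)']-P['B(-60,140)'];print(np.linalg.norm(d),'yaw',np.arctan2(d[1],d[0]))
d=P['tongue corner']-P['tongue corner2'];print(np.linalg.norm(d),'yaw',np.arctan2(-d[0],d[1]))
E
```

```text
A(100,140) [672.21 153.44  12.  ]
B(-60,140) [512.21 173.69  12.  ]
ring [595.88 -23.15  46.  ]
plateTL(-x side) [574.03  12.47  46.  ]
tongue corner [445.71  28.47  42.  ]
tongue corner2 [440.26 -34.79  42.  ]
needle [616.3    9.45  52.  ]
roller top [474.2   21.85  87.  ]
pl top [484.92 -26.6   87.  ]
pl top [448.13 -26.06  87.  ]
block corner [635.49 150.19  44.  ]
block c2 [536.85 155.63  44.  ]
161.27619562587282 yaw -0.12588017856340283
63.500398852218 yaw -0.08600356033776982
```

```bash
python3 -m crank '[[0,7,0,-3,0,0,1],[0,7,0,-3,0,0,1],[0,7,0,-3,0,0,1],[0,7,0,-3,0,0,1],[0,1,0,-3,0,0,0.8],[0,0,0,-4,0,2,0.6],[0,0,0,-4,0,2,0.6],[0,0,0,-4,0,2,0.6],[0,0,0,-4,0,2,0.6],[0,0,0,-2,0,1,0.6]]' 20
```

```text
clock: 0.98
eef_pos: [323.8, -263.7, 238.5]
tcp_rot: [-1.573, 0.002, -1.7]
contact_force: [-0.8, -0.2, -0.6]
opening: 0.803
```

```bash
python3 -m crank '[[0,0,0,-3.4,0,1.4,0.6],[0,0,0,-3.4,0,1.4,0.6],[0,0,0,-3.4,0,1.4,0.6],[0,0,0,-3.4,0,1.4,0.6],[0,0,0,-3.4,0,1.4,0.6],[0,0,0,-3.4,0,1.4,0.6],[0,0,0,-3.4,0,1.4,0.6],[0,0,0,-3,0,1.2,0.6],[0,0,0,-1,0,0,0.6],[0,0,0,0,0,0,0.6]]' 20; python3 - <<'E'
from h import *
s=r.sense();print(s['eef_pos'],s['tcp_rot'],s['clock'])
cv2.imwrite('pics/wrist1.png',cams.grab_frame('wrist'))
import pickle;pickle.dump(s,open('s1.pkl','wb'))
im=cams.grab_frame('scene');cv2.imwrite('pics/scene1.png',im)
E
```

```text
clock: 1.82
eef_pos: [475.4, 17.0, 239.3]
tcp_rot: [-1.569, 0.002, -1.696]
contact_force: [-0.1, -1.0, -0.7]
opening: 0.802
[475.35  16.98 239.26] [-1.57  0.   -1.7 ] 1.8167
```

View pics/wrist1.png

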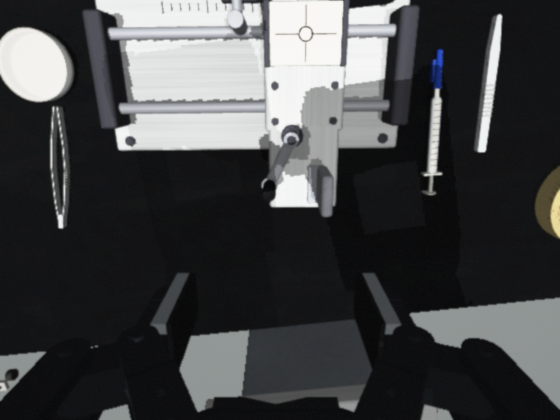

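View pics/scene1.png

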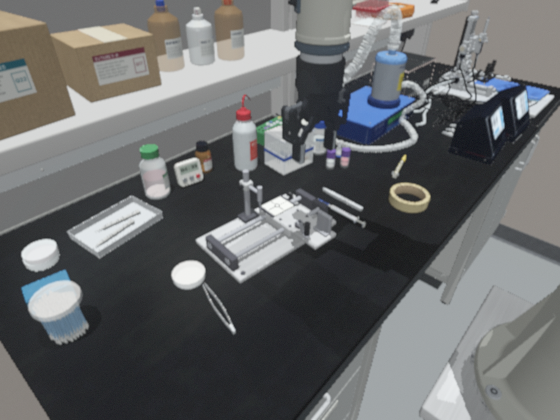

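```bash
python3 - <<'E'
from h import *
im=cv2.imread('pics/wrist1.png')
cv2.imwrite('pics/wc1.png',cv2.resize(im[0:220,200:400],None,fx=2.7*1,fy=2.7,interpolation=cv2.INTER_CUBIC))
import pickle;s=pickle.load(open('s1.pkl','rb'))
a=onz('wrist',129,141,12,s);b=onz('wrist',383,138,12,s)
d=a-b;print(a,b,np.linalg.norm(d),'yaw',np.arctan2(-d[0],d[1]))
ring=onz('wrist',306,34,46,s);print('ring',ring)
for u,v,z in[(324,170,87),(327,213,60),(268,185,87),(274,206,42),(336,206,42)]:print(u,v,onz('wrist',u,v,z,s))
a=onz('wrist',119,149,12,s);b=onz('wrist',395,149,12,s);d=a-b;print(np.linalg.norm(d),'yaw',np.arctan2(-d[0],d[1]))
E
```

```text
[526.36 158.66  12.  ] [497.66 -92.2   12.  ] 252.5004988243317 yaw -0.11389723269224421
ring [596.3  -22.52  46.  ]
324 170 [490.7  -23.48  87.  ]
327 213 [443.62 -25.81  60.  ]
268 185 [483.95  23.08  87.  ]
274 206 [450.54  22.63  42.  ]
336 206 [443.04 -36.92  42.  ]
276.648757663403 yaw -0.12554779269559665
```

View pics/wc1.png

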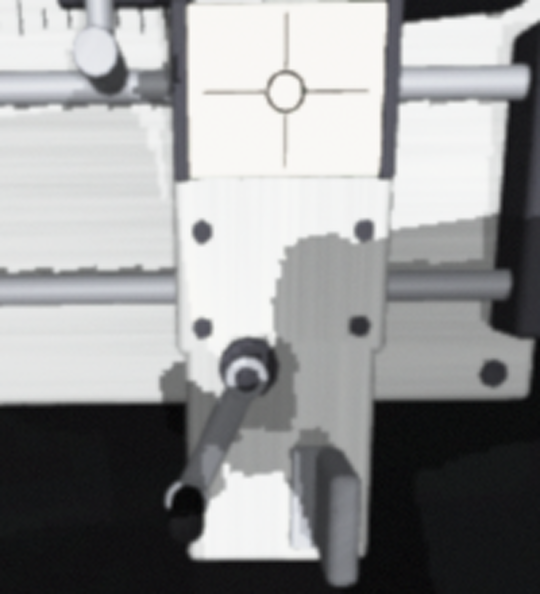

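```bash
python3 - <<'E'
from h import *
import pickle;s=pickle.load(open('s1.pkl','rb'))
ring=np.array([596.2,-22.7,52]);y=np.array([.12,.993,0])
for t in(25,35,45,55,65):
    p=ring+t*y;q=proj('scene',p);w=proj('wrist',p,s)
    q2=proj('scene',p+[0,0,50])
    print(t,p,(q-[190,165])*5,(q2-[190,165])*5,'wristcrop',(w-[200,0])*2.7)
im=cv2.imread('pics/scene1.png')
cv2.imwrite('pics/crop1.png',cv2.resize(im[165:235,225:305],None,fx=9,fy=8.5,interpolation=cv2.INTER_CUBIC))
E
```

```text
25 [599.2    2.12  52.  ] [389.89 211.92] [388.66 118.9 ] wristcrop [204.64  89.82]
35 [600.4   12.06  52.  ] [372.75 220.67] [370.89 127.38] wristcrop [171.15  90.04]
45 [601.6   21.99  52.  ] [355.39 229.54] [352.89 135.96] wristcrop [137.66  90.25]
55 [602.8   31.92  52.  ] [337.82 238.51] [334.66 144.65] wristcrop [104.19  90.47]
65 [604.    41.84  52.  ] [320.03 247.59] [316.19 153.46] wristcrop [70.72 90.68]
```

View pics/crop1.png

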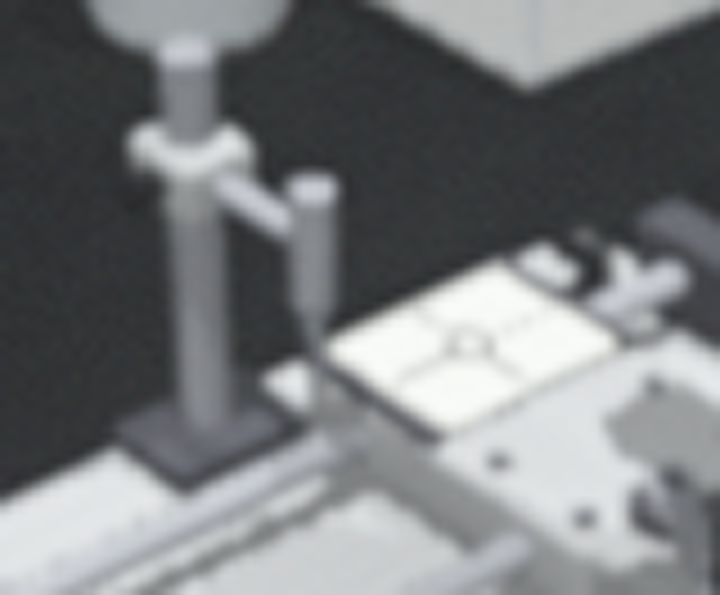

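```bash
python3 -m crank '[[0,0,0,0.9,1,-0.2,1],[0,0,0,0.8,2,-0.1,1],[0,0,0,0,2.5,0,1],[0,0,0,0,2.5,0,1],[0,0,0,0,2.5,0,1],[0,0,0,0,1.5,0,1],[0,0,0,0,0.8,0,1],[0,0,0,0,0,0,1],[0,0,0,0,0,0,1],[0,0,0,0,0,0,1]]' 20; python3 - <<'E'
from h import *
s=r.sense();print(s['eef_pos'],s['tcp_rot'],s['clock'])
im=cams.grab_frame('wrist')
th=np.array([467.,-24.3,0]);X=np.array([.9928,-.1197,0]);Y=np.array([.1197,.9928,0])
for dx,dy in[(-18,-5),(18,-5),(-18,5),(18,5)]:
    u=proj('wrist',th+dx*X+dy*Y+[0,0,87],s);cv2.circle(im,tuple(int(round(a)) for a in u),2,(0,0,255),-1)
u=proj('wrist',th+2.5*X+48.6*Y+[0,0,87],s);cv2.circle(im,tuple(int(round(a)) for a in u),2,(0,255,0),-1)
cv2.imwrite('pics/wrist2.png',im)
im=cams.grab_frame('scene');cv2.imwrite('pics/scene2.png',cv2.resize(im[120:270,190:390],None,fx=4,fy=4,interpolation=cv2.INTER_CUBIC))
E
```

```text
clock: 2.75
eef_pos: [462.7, -17.6, 104.3]
tcp_rot: [-1.569, -0.002, -1.709]
contact_force: [-0.4, -0.1, -0.9]
opening: 1.001
[462.68 -17.56 104.34] [-1.57 -0.   -1.71] 2.75
```

View pics/wrist2.png

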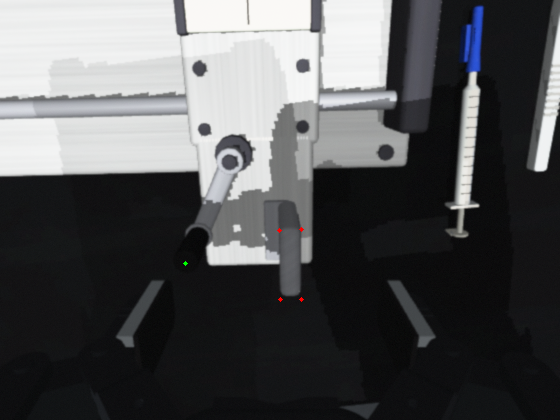

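View pics/scene2.png

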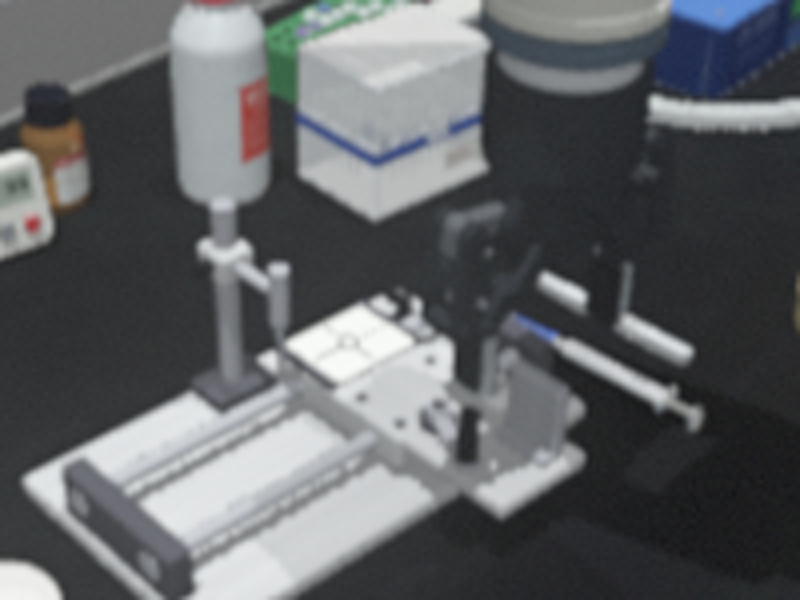

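```bash
python3 -m crank '[[0,-1,0,-0.6,0,0.2,1],[0,0,0,-0.6,0,0.2,1],[0,0,0,-0.5,0,0.1,1],[0,0,0,0,0,0,1],[0,0,0,0,0,0,1],[0,0,0,0,0,0,1],[0,0,0,0,0,0,1],[0,0,0,0,0,0,1],[0,0,0,0,0,0,1],[0,0,0,0,0,0,1]]' 20
```

```text
clock: 3.68
eef_pos: [473.7, 1.9, 107.8]
tcp_rot: [-1.562, -0.001, -1.687]
contact_force: [0.1, -0.3, -0.4]
opening: 0.998
```

```bash
python3 -m crank '[[0,0,0,0.1,0.8,-0.1,1],[0,0,0,0.1,0.8,-0.1,1],[0,0,0,0,0.8,0,1],[0,0,0,0,0.8,0,1],[0,0,0,0,0.6,0,1],[0,0,0,0,0.4,0,1],[0,0,0,0,0,0,1],[0,0,0,0,0,0,1],[0,0,0,0,0,0,1],[0,0,0,0,0,0,1]]' 20; python3 - <<'E'
from h import *
s=r.sense();print(s['eef_pos'],s['tcp_rot'],s['clock'])
im=cams.grab_frame('wrist')
cv2.imwrite('pics/wrist3.png',im)
E
```

```text
clock: 4.52
eef_pos: [470.4, -0.7, 59.7]
tcp_rot: [-1.565, -0.002, -1.688]
contact_force: [-0.2, -0.3, 1.4]
opening: 0.997
[470.39  -0.65  59.72] [-1.56 -0.   -1.69] 4.5167
```

View pics/wrist3.png

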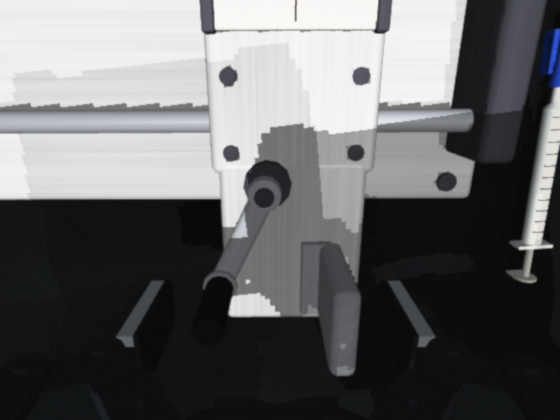

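```bash
python3 -m crank '[[0,0,0,0,0,0,0.6],[0,0,0,0,0,0,0.6],[0,0,0,-0.3,0,0,0.6],[0,0,0,-0.3,0,0,0.6],[0,0,0,-0.4,0,0,0.6],[0,0,0,-0.4,0,0,0.6],[0,0,0,-0.4,0,0,0.6],[0,0,0,-0.4,0,0,0.6],[0,0,0,-0.3,0,0,0.6],[0,0,0,-0.2,0,0,0.6]]' 20; python3 - <<'E'
from h import *
s=r.sense();print(s['eef_pos'],s['tcp_rot'],s['clock'])
im=cams.grab_frame('wrist')
cv2.imwrite('pics/wrist4.png',im)
im=cams.grab_frame('scene');cv2.imwrite('pics/scene4.png',cv2.resize(im[145:245,220:340],None,fx=6,fy=6,interpolation=cv2.INTER_CUBIC))
E
```

```text
clock: 5.4
eef_pos: [474.4, 28.0, 60.7]
tcp_rot: [-1.563, -0.003, -1.687]
contact_force: [-0.7, -3.6, -0.7]
opening: 0.8
[474.4   27.99  60.73] [-1.56 -0.   -1.69] 5.4
```

View pics/wrist4.png

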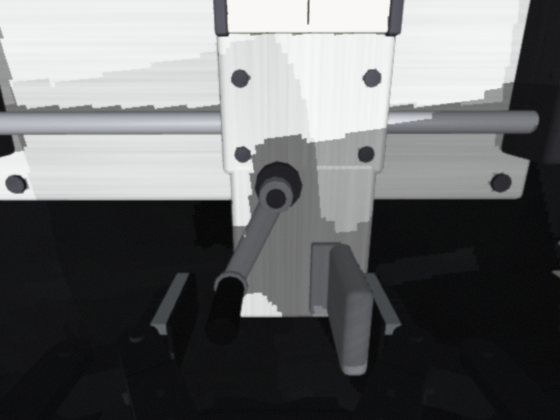

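View pics/scene4.png

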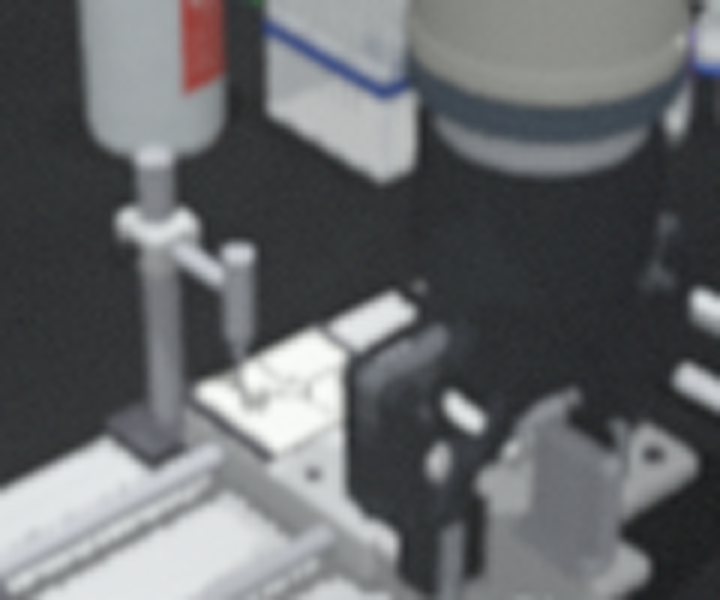

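```bash
python3 -m crank '[[0,0,0,-0.3,0,0,0.6],[0,0,0,-0.3,0,0,0.6],[0,0,0,-0.3,0,0,0.6],[0,0,0,-0.3,0,0,0.6],[0,0,0,-0.2,0,0,0.6],[0,0,0,-0.1,0,0,0.6],[0,0,0,0,0,0,0.6],[0,0,0,0,0,0,0.6],[0,0,0,0,0,0,0.6],[0,0,0,0,0,0,0.6]]' 20; python3 - <<'E'
from h import *
s=r.sense();print(s['eef_pos'],s['tcp_rot'],s['clock'])
im=cams.grab_frame('scene');cv2.imwrite('pics/scene5.png',cv2.resize(im[180:240,230:310],None,fx=9,fy=9,interpolation=cv2.INTER_CUBIC))
print(r.sense()['eef_pos'])
E
```

```text
clock: 6.33
eef_pos: [476.3, 44.2, 60.7]
tcp_rot: [-1.563, -0.003, -1.687]
contact_force: [0.1, -2.9, 0.3]
opening: 0.801
[476.26  44.16  60.72] [-1.56 -0.   -1.69] 6.3333
[476.3   44.16  60.72]
```

View pics/scene5.png

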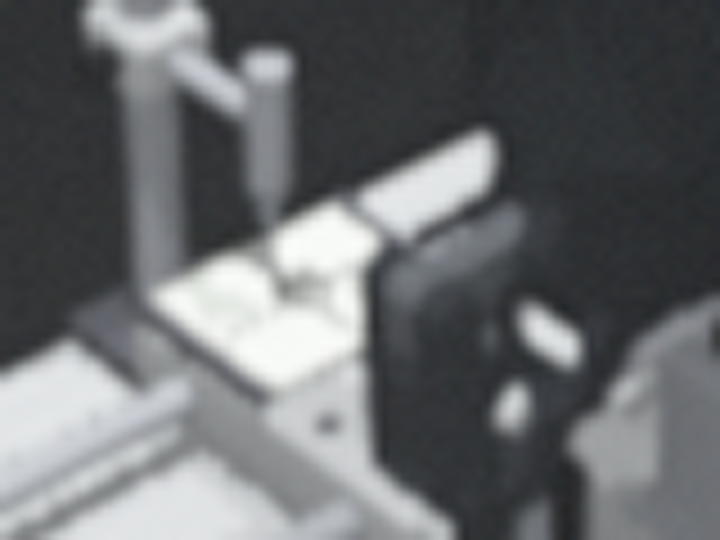

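```bash
python3 - <<'E'
from h import *
ring=np.array([596.2,-22.7,46]);y=np.array([.12,.993,0])
print((proj('scene',ring)))
for t in(38,40.5,43,46,49):
    p=ring+t*y;print(t,(proj('scene',p)-[230,180])*9,(proj('scene',p+[0,0,6])-[230,180])*9, proj('side',p))
im=np.mean([cams.grab_frame('scene').astype(float) for _ in range(4)],0)
c=im[195:225,245:285]
cv2.imwrite('pics/scene6.png',cv2.resize(np.clip((c-60)*1.3,0,255).astype(np.uint8),None,fx=18,fy=18,interpolation=cv2.INTER_CUBIC))
cv2.imwrite('pics/side6.png',cams.grab_frame('side'))
print(r.sense()['eef_pos'],r.sense()['clock'])
E
```

```text
[276.36 205.23]
38 [302.05 286.36] [301.62 266.98] [281.48 209.04]
40.5 [294.28 290.36] [293.82 270.96] [281.1  208.65]
43 [286.48 294.37] [285.99 274.96] [280.72 208.27]
46 [277.1 299.2] [276.56 279.77] [280.27 207.8 ]
49 [267.68 304.04] [267.1 284.6] [279.82 207.34]
[476.28  44.14  60.73] 6.6333
```

View pics/scene6.png

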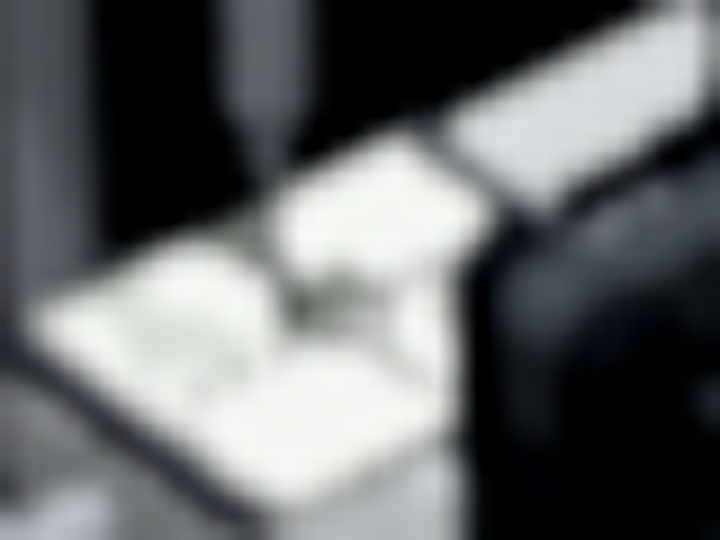

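View pics/side6.png

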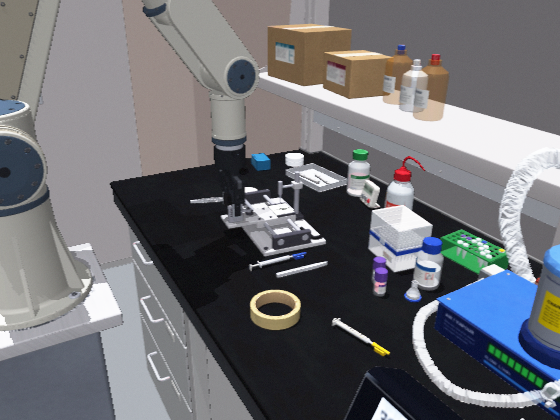

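```bash
python3 -m crank '[[0,0,0,-0.2,0,0,0.6],[0,0,0,-0.2,0,0,0.6],[0,0,0,-0.2,0,0,0.6],[0,0,0,-0.1,0,0,0.6],[0,0,0,-0.1,0,0,0.6],[0,0,0,0,0,0,0.6],[0,0,0,0,0,0,0.6],[0,0,0,0,0,0,0.6],[0,0,0,0,0,0,0.6],[0,0,0,0,0,0,0.6]]' 20; python3 - <<'E'
from h import *
im=np.mean([cams.grab_frame('scene').astype(float) for _ in range(3)],0)
c=im[180:225,240:290]
np.save('f7.npy',im)
cv2.imwrite('pics/scene7.png',cv2.resize(np.clip(c,0,255).astype(np.uint8),None,fx=13,fy=13,interpolation=cv2.INTER_CUBIC))
im=cams.grab_frame('wrist');cv2.imwrite('pics/wrist7.png',im)
im=cams.grab_frame('side');cv2.imwrite('pics/side7.png',cv2.resize(im[165:260,215:335],None,fx=6,fy=6,interpolation=cv2.INTER_CUBIC))
print(r.sense()['eef_pos'],r.sense()['clock'])
E
```

```text
clock: 7.47
eef_pos: [477.2, 52.8, 60.7]
tcp_rot: [-1.563, -0.004, -1.686]
contact_force: [0.4, -3.4, -0.2]
opening: 0.801
[477.22  52.79  60.71] 7.7167
```

View pics/scene7.png

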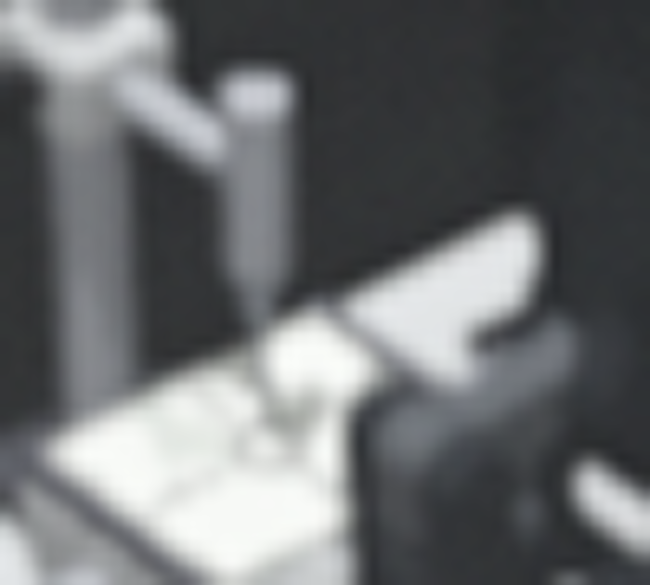

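View pics/side7.png

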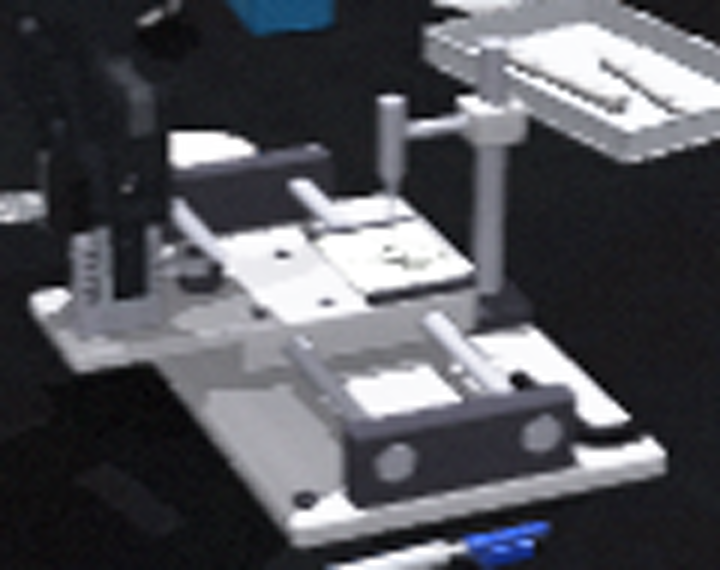

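View pics/wrist7.png

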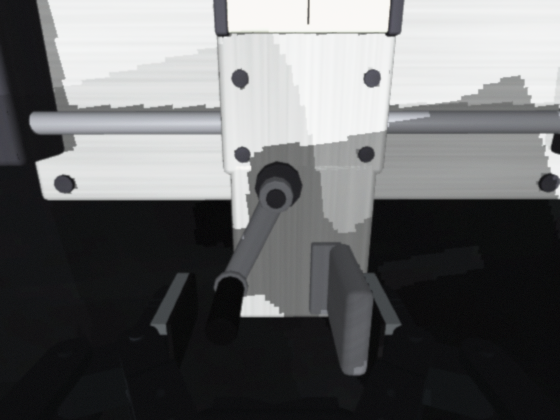

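```bash
python3 -m crank '[[0,0,0,-0.1,0,0,0.6],[0,0,0,-0.07,0,0,0.6],[0,0,0,0,0,0,0.6],[0,0,0,0,0,0,0.6],[0,0,0,0,0,0,0.6],[0,0,0,0,0,0,0.6],[0,0,0,0,0,0,0.6],[0,0,0,0,0,0,0.6],[0,0,0,0,0,0,0.6],[0,0,0,0,0,0,0.6]]' 20; python3 - <<'E'
from h import *
im=np.mean([cams.grab_frame('scene').astype(float) for _ in range(4)],0)
np.save('f8.npy',im)
g=im.mean(2)
for v in range(188,203,2):
    w=np.clip(g[v,254:266]-70,0,None);print(v,(w*np.arange(254,266)).sum()/w.sum())
c=im[196:226,240:275]
cv2.imwrite('pics/scene8.png',cv2.resize(np.clip((c-100)*1.6,0,255).astype(np.uint8),None,fx=20,fy=20,interpolation=cv2.INTER_CUBIC))
im=np.mean([cams.grab_frame('side').astype(float) for _ in range(3)],0);cv2.imwrite('pics/side8.png',cv2.resize(im[190:220,260:300].astype(np.uint8),None,fx=18,fy=18,interpolation=cv2.INTER_CUBIC))
print(r.sense()['eef_pos'],r.sense()['clock'])
E
```

```text
clock: 8.55
eef_pos: [477.5, 54.5, 60.7]
tcp_rot: [-1.563, -0.004, -1.686]
contact_force: [0.3, -3.7, -0.3]
opening: 0.805
188 257.81629189647856
190 256.8448070509767
192 257.8015633327412
194 259.15962837837844
196 259.2940833576217
198 259.28966735354726
200 259.26158730158727
202 259.4026798307475
[477.44  54.54  60.7 ] 8.9
```

View pics/scene8.png

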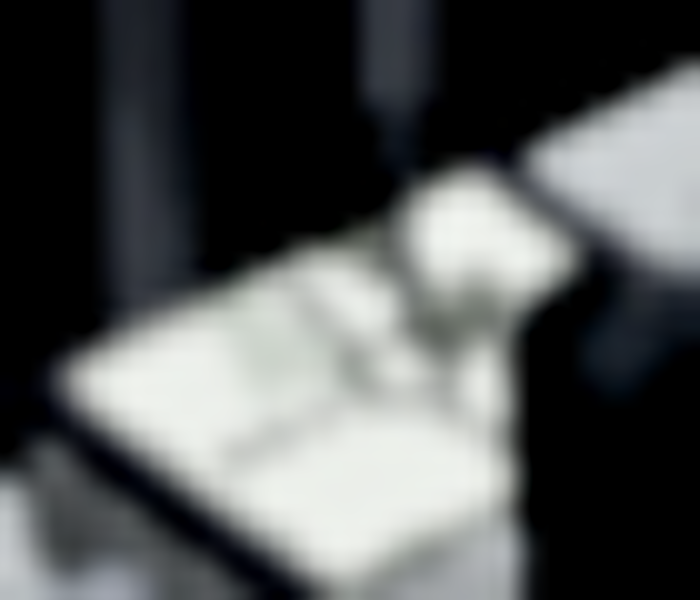

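View pics/side8.png

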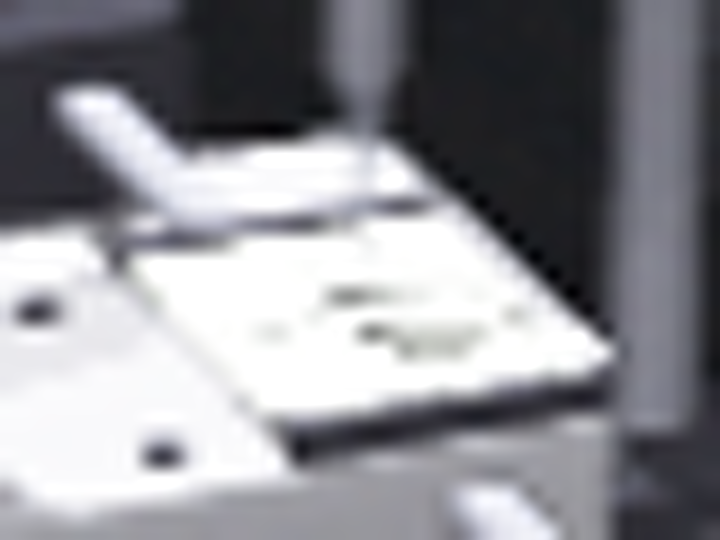

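```bash
python3 - <<'E'
from h import *
im=np.load('f8.npy');g=im.mean(2)
print('cols',list(range(253,268)))
for v in range(203,221): print(v,g[v,253:268].astype(int))
ring=np.array([596.2,-22.7,46]);y=np.array([.12,.993,0])
p=ring+48*y
for z in(46,52,60,70,90,110):print(z,proj('scene',[p[0],p[1],z]))
E
```

```text
cols [253, 254, 255, 256, 257, 258, 259, 260, 261, 262, 263, 264, 265, 266, 267]
203 [ 53  54  52  53  57  82 111 108  75  73  97 102 101 151 199]
204 [ 53  53  54  52  55  74 102 113 114 144 164 151 129 167 211]
205 [ 53  52  52  51  52  65  99 142 185 216 224 210 169 155 182]
206 [ 52  52  52  57  73  96 127 181 227 244 246 239 216 180 157]
207 [ 54  66  86 101 125 143 154 199 241 249 249 247 241 223 193]
208 [101 134 165 175 177 170 162 196 238 247 245 245 247 243 223]
209 [175 197 218 227 220 197 174 181 222 235 225 228 241 238 213]
210 [220 219 224 238 241 230 211 179 194 208 195 198 215 204 164]
211 [233 228 217 227 242 244 227 182 174 180 175 175 183 148  98]
212 [232 230 221 218 225 234 219 181 161 164 176 178 162 106  71]
213 [229 229 227 218 205 216 225 212 182 175 200 207 156  83  71]
214 [229 231 231 222 201 212 234 233 211 199 227 229 166  77  71]
215 [235 238 236 229 214 209 222 224 212 208 235 235 178  88  66]
216 [238 237 232 228 231 228 229 230 224 215 227 229 180  93  62]
217 [227 228 233 236 243 244 245 244 241 234 229 215 163  85  59]
218 [229 234 243 245 247 247 248 247 247 246 241 223 170  90  59]
219 [242 245 247 248 247 247 247 247 248 248 247 237 193 108  59]
220 [248 248 248 247 247 247 247 248 248 247 245 234 189 105  57]
46 [260.09 213.6 ]
52 [260.03 211.44]
60 [259.95 208.53]
70 [259.84 204.85]
90 [259.62 197.33]
110 [259.4  189.59]
```

```bash
python3 -m crank '[[0,0,0,0.1,0,0,0.55],[0,0,0,0.11,0,0,0.5],[0,0,0,0.1,0,0,0.45],[0,0,0,0.11,0,0,0.4],[0,0,0,0,0,0,0.4],[0,0,0,0,0,0,0.4],[0,0,0,0,0,0,0.4],[0,0,0,0,0,0,0.4],[0,0,0,0,0,0,0.4],[0,0,0,0,0,0,0.4]]' 20; python3 - <<'E'
from h import *
im=np.mean([cams.grab_frame('scene').astype(float) for _ in range(2)],0);g=im.mean(2)
for v in range(207,218): print(v,g[v,253:268].astype(int))
im=cams.grab_frame('wrist');cv2.imwrite('pics/wrist9.png',im)
print(r.sense()['eef_pos'],r.sense()['clock'])
E
```

```text
clock: 9.73
eef_pos: [477.0, 50.0, 61.0]
tcp_rot: [-1.562, -0.003, -1.687]
contact_force: [-0.8, -2.7, 0.9]
opening: 0.7
207 [ 55  66  87 100 124 142 154 199 241 249 249 248 243 232 211]
208 [101 133 165 175 178 170 161 197 239 247 244 245 247 247 239]
209 [176 198 220 227 220 196 175 181 221 235 225 227 240 244 237]
210 [220 225 234 242 240 229 211 180 193 208 194 199 221 225 213]
211 [234 235 235 234 236 240 227 183 175 182 176 191 224 224 196]
212 [232 235 233 226 221 225 218 186 167 168 180 206 238 234 188]
213 [229 230 229 222 204 205 224 216 188 175 201 230 245 236 182]
214 [229 231 231 222 196 201 233 236 214 198 227 244 248 236 184]
215 [235 237 236 229 211 206 224 231 221 217 238 246 247 237 189]
216 [238 238 232 229 232 229 232 235 233 233 234 236 242 239 204]
217 [226 227 233 235 243 244 245 245 245 243 235 225 228 239 223]
[476.97  50.04  61.02] 9.8833
```

View pics/wrist9.png

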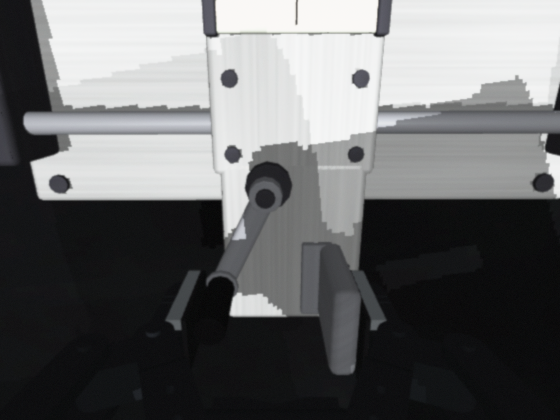

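```bash
python3 -m crank '[[0,0,0,0.1,0,0,0.35],[0,0,0,0.11,0,0,0.3],[0,0,0,0.1,0,0,0.25],[0,0,0,0.11,0,0,0.2],[0,0,0,0.1,0,0,0.15],[0,0,0,0,0,0,0.15],[0,0,0,0,0,0,0.15],[0,0,0,0,0,0,0.15],[0,0,0,0,0,0,0.15],[0,0,0,0,0,0,0.15]]' 20; python3 - <<'E'
from h import *
im=np.mean([cams.grab_frame('scene').astype(float) for _ in range(2)],0);g=im.mean(2)
for v in range(209,218): print(v,g[v,253:268].astype(int))
im=cams.grab_frame('wrist');cv2.imwrite('pics/wrist10.png',im)
print(r.sense()['eef_pos'],r.sense()['clock'])
E
```

```text
clock: 10.72
eef_pos: [476.1, 44.7, 61.8]
tcp_rot: [-1.563, -0.004, -1.685]
contact_force: [-1.4, -4.2, 3.5]
opening: 0.578
209 [176 198 220 227 220 197 175 182 222 235 225 227 240 243 238]
210 [221 224 234 241 239 229 211 179 194 208 194 200 221 225 226]
211 [234 235 235 234 236 240 226 181 172 181 176 191 223 231 234]
212 [232 235 233 225 221 223 211 178 162 168 180 207 238 245 246]
213 [229 230 229 221 203 201 219 213 186 176 202 230 245 248 248]
214 [229 231 230 221 191 193 231 234 213 199 227 244 247 248 247]
215 [235 238 236 228 209 200 220 225 218 218 237 246 247 247 247]
216 [238 237 233 229 232 228 229 231 232 233 234 235 242 247 248]
217 [226 227 233 236 244 245 244 245 244 243 235 226 231 243 248]
[476.05  44.71  61.8 ] 10.8667
```

View pics/wrist10.png

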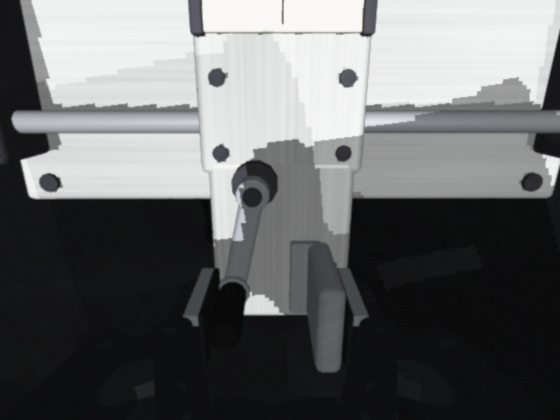

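```bash
python3 -m crank '[[0,0,0,0.1,0,0,0.1],[0,0,0,0.11,0,0,0.05],[0,0,0,0.1,0,0,0],[0,0,0,0.1,0,0,-0.05],[0,0,0,0.02,0,0,-0.1],[0,0,0,0,0,0,-0.15],[0,0,0,0,0,0,-0.2],[0,0,0,0,0,0,-0.2],[0,0,0,0,0,0,-0.2],[0,0,0,0,0,0,-0.2]]' 25; python3 - <<'E'
from h import *
im=np.mean([cams.grab_frame('scene').astype(float) for _ in range(3)],0);g=im.mean(2)
for v in range(209,218): print(v,g[v,253:268].astype(int))
c=im[190:226,240:285]
cv2.imwrite('pics/scene11.png',cv2.resize(np.clip(c,0,255).astype(np.uint8),None,fx=16,fy=16,interpolation=cv2.INTER_CUBIC))
im=cams.grab_frame('wrist');cv2.imwrite('pics/wrist11.png',im)
print(r.sense()['eef_pos'],r.sense()['clock'],r.sense()['opening'])
E
```

```text
clock: 11.7
eef_pos: [475.4, 40.7, 62.6]
tcp_rot: [-1.563, -0.003, -1.686]
contact_force: [-1.8, -4.3, 3.6]
opening: 0.46
209 [186 213 223 227 221 196 174 182 222 235 225 227 240 243 239]
210 [224 231 233 240 241 230 212 179 194 208 194 199 221 225 229]
211 [234 232 224 229 241 244 227 182 174 180 176 191 223 230 235]
212 [232 231 223 218 224 234 219 182 161 164 178 207 239 245 245]
213 [229 229 227 217 202 218 226 213 181 172 202 230 245 248 247]
214 [229 231 231 221 202 215 235 233 210 197 227 244 248 247 247]
215 [235 238 236 227 210 212 224 223 211 213 237 247 248 247 247]
216 [238 238 232 226 228 229 230 230 224 221 229 241 247 248 247]
217 [227 228 233 235 242 244 245 244 242 235 229 230 241 247 248]
[475.45  40.68  62.65] 11.9 0.4524454452090643
```

View pics/wrist11.png

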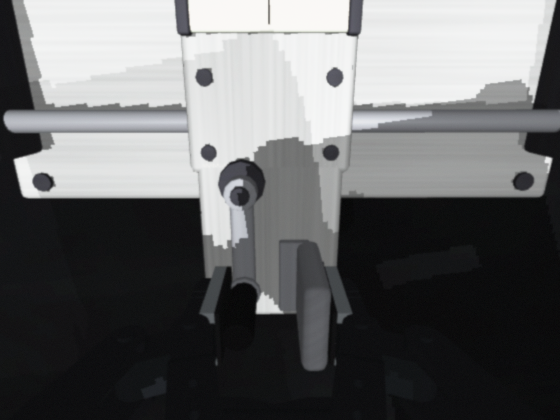

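View pics/scene11.png

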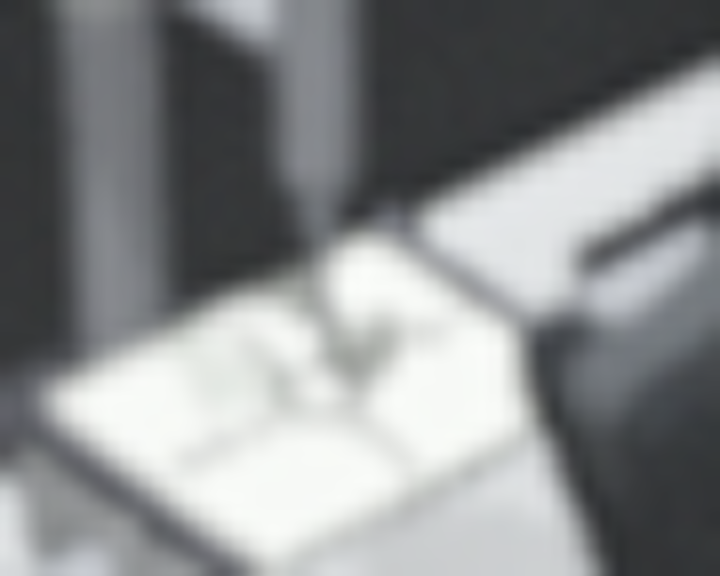

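```bash
python3 -m crank '[[0,0,0,0,0,0,-0.25],[0,0,0,0,0,0,-0.3],[0,0,0,0,0,0,-0.35],[0,0,0,0,0,0,-0.4],[0,0,0,0,0,0,-0.4],[0,0,0,0,0,0,-0.4],[0,0,0,0,0,0,-0.4],[0,0,0,0,0,0,-0.4],[0,0,0,0,0,0,-0.4],[0,0,0,0,0,0,-0.4]]' 30; python3 - <<'E'
from h import *
im=np.mean([cams.grab_frame('scene').astype(float) for _ in range(3)],0);g=im.mean(2)
for v in range(209,218): print(v,g[v,253:268].astype(int))
c=im[190:226,240:285]
cv2.imwrite('pics/scene12.png',cv2.resize(np.clip(c,0,255).astype(np.uint8),None,fx=16,fy=16,interpolation=cv2.INTER_CUBIC))
im=cams.grab_frame('wrist');cv2.imwrite('pics/wrist12.png',im)
s=r.sense();print(s['eef_pos'],s['clock'],s['opening'],s['contact_force'])
E
```

```text
clock: 12.73
eef_pos: [475.4, 40.7, 62.7]
tcp_rot: [-1.563, -0.003, -1.686]
contact_force: [-1.3, -4.1, 3.6]
opening: 0.455
209 [186 213 223 227 220 197 175 181 221 235 225 227 240 243 239]
210 [225 231 233 240 241 230 211 179 194 209 195 199 221 226 229]
211 [234 232 224 227 241 244 227 183 174 180 177 191 223 230 235]
212 [232 231 220 210 222 234 220 185 162 163 179 207 238 245 245]
213 [229 229 224 209 198 217 227 214 179 172 202 230 245 248 247]
214 [229 231 230 218 195 214 235 233 209 202 229 244 248 247 247]
215 [235 238 236 226 207 212 224 224 213 216 238 247 248 247 247]
216 [238 237 232 226 227 229 230 230 224 220 227 241 247 247 248]
217 [227 227 233 235 243 245 245 244 241 231 219 228 242 247 248]
[475.43  40.71  62.68] 12.9333 0.44945319363355146 [-0.77 -3.94  4.56]
```

View pics/wrist12.png

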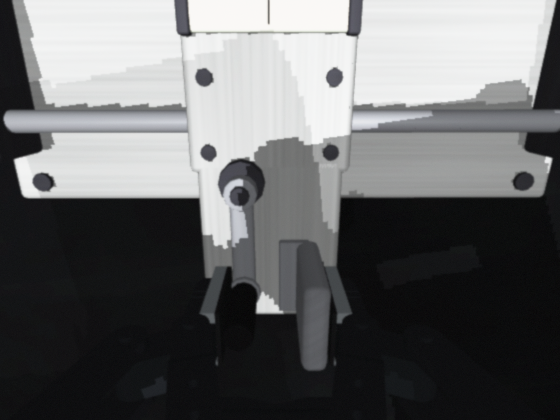

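View pics/scene12.png

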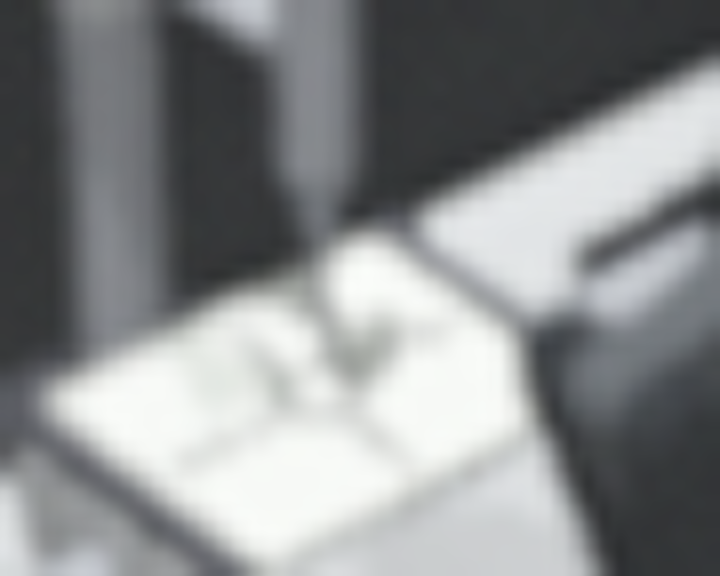

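```bash
python3 -m crank '[[0,0,0,0.05,0,0,-0.4],[0,0,0,0.05,0,0,-0.4],[0,0,0,0,0,0,-0.4],[0,0,0,0,0,0,-0.4],[0,0,0,0,0,0,-0.4],[0,0,0,0,0,0,-0.4],[0,0,0,0,0,0,-0.4],[0,0,0,0,0,0,-0.4],[0,0,0,0,0,0,-0.4],[0,0,0,0,0,0,-0.4]]' 30; python3 - <<'E'
from h import *
im=np.mean([cams.grab_frame('scene').astype(float) for _ in range(3)],0);g=im.mean(2)
for v in range(209,218): print(v,g[v,253:268].astype(int))
c=im[190:226,240:285]
cv2.imwrite('pics/scene13.png',cv2.resize(np.clip(c,0,255).astype(np.uint8),None,fx=16,fy=16,interpolation=cv2.INTER_CUBIC))
cv2.imwrite('pics/scenefull13.png',im.astype(np.uint8))
s=r.sense();print(s['eef_pos'],s['clock'],s['opening'],s['contact_force'])
E
```

```text
clock: 13.77
eef_pos: [475.3, 39.8, 62.7]
tcp_rot: [-1.563, -0.003, -1.686]
contact_force: [-0.8, -3.7, 3.0]
opening: 0.447
209 [175 199 220 227 220 197 174 182 221 235 225 227 240 243 238]
210 [221 225 233 240 239 230 211 180 194 208 194 200 220 226 227]
211 [234 235 232 227 232 240 227 183 174 181 176 191 223 231 234]
212 [233 235 230 216 212 223 218 187 168 168 179 207 238 245 245]
213 [229 230 229 217 195 203 224 217 188 175 201 230 245 248 247]
214 [229 231 231 221 194 201 233 236 214 198 227 244 248 247 247]
215 [235 238 236 229 212 206 224 231 221 218 238 246 247 248 247]
216 [238 237 232 229 232 229 232 235 233 233 234 236 242 247 248]
217 [227 228 233 236 243 245 245 246 245 243 235 225 228 242 248]
[475.33  39.79  62.7 ] 13.9167 0.45298615906244916 [-0.79 -2.49  3.64]
```

View pics/scene13.png

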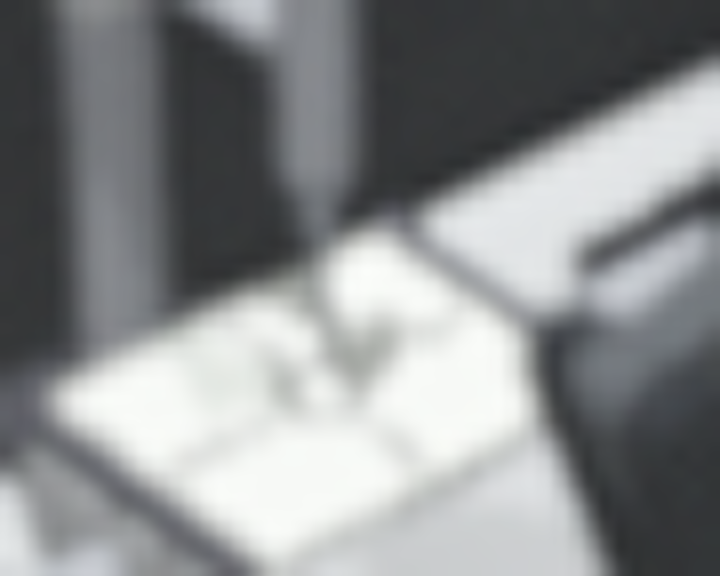

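View pics/scenefull13.png

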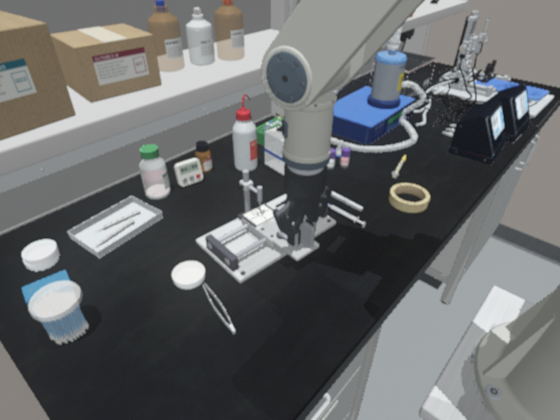

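Ring centre and needle column now agree to about a third of a pixel (about 1 mm). The opening has stopped changing at 0.45 (about 38 mm), so the lever is against its stop, and the nearby objects look undisturbed. Handing in.

```bash
python3 -c "
from rig import order
print(order.sign_off())"
```

```text
the job is handed in; nothing more can be done
None
```

The job is handed in, with the arm still gripping the thumb plate and the shut lever. It took about 14 s of the 40 s allowed.

**What I did:** I pushed the carriage about 48 mm by the outside of the thumb plate, with the lever open, until the ring was under the needle. I then squeezed the lever shut in small steps, shifting the arm back as the fingers closed so the carriage stayed put. After that I nudged the carriage back 1 mm to centre the ring.

**Last checks:**
- **Lever:** the opening held at about 0.45 (38 mm) when I commanded it tighter and raised the grip from 25 to 30 N. That is 1.5 mm under the 40 mm expected when shut, which I put down to the opening scale.
- **Ring and needle:** in the scene camera they agree to about 1 mm along the rails, against a ring inner radius of 5 mm. The needle's shadow blurs the tip, so the worst reading could be 2–3 mm off, still inside the ring.
- **Forces:** every reading I took was about 5 N or less.
- **Bystanders:** the dish, forceps, syringe and scalpel looked unmoved in the pictures. I did not check the hex key and vials individually.

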